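# Pack the tool tray and lock its lid

### The job

Pack up the tool tray: first turn the round locking disc, by pushing the studs near its edge, until its flat squarely faces the tray and is out of the lid's way. Lay every screwdriver and pen that is lying loose on the front of the desk side by side in the tray (the pens in the pot stay there) and put the lid on so that it sits fully down all round. Then turn the disc half a turn so that its flat squarely faces the upright pointer, swing the turnbutton square across the lid, and leave the tape rolls and the cans where they are.

Things in the scene. Friction and masses are not known exactly. Their poses are not given: they have to be found in the camera images.
- station: Fixed tool station, origin on the desk under the tray's centre, z up. Plywood base board (176 mm in x, y from -156 to +196 mm, top 8 mm over the desk) with an open grey tray: outside 180 mm (x) by 195 mm (y), walls 5 mm, rim 50 mm over the desk. Locking disc on a post beyond the tray's +y end, turnbutton on a post beyond its -y end
- tray_floor (a point): Centre of the tray's inner floor, 13 mm over the desk; inside 170 mm (station x) by 185 mm (station y), no dividers. Things must lie side by side along station y, not on one another, or the lid will not go down
- pointer (a point): Top of the thin upright steel pointer (5 x 6 mm, top 74 mm over the desk), the index mark beyond the disc, at station y = +191.5 mm, x = 0, 56 mm from the disc's axis
- disc (a joint): Angle of the round locking disc about its upright axis, positive counter-clockwise from above. 0: its flat faces the tray squarely and the lid can pass. pi: its flat faces the pointer squarely and its round side overhangs the lid by 11 mm. Stops at -0.6 and 3.75; stays where it is left (friction about 0.06 N m, no spring)
- disc_axis (a point): Centre of the disc's top face, on its axis (station x = 0, y = 135.5 mm, 72 mm over the desk). Aluminium disc, 100 mm across, 12 mm thick, captive on its post, one straight flat 28 mm from the axis. Three upright steel studs, 12 mm diameter, 24 mm tall, stand 37 mm from the axis: one straight opposite the flat, the others 90 degrees to either side of it
- disc_stud (a point): Top centre of the stud opposite the flat, 96 mm over the desk, 37 mm from the axis. A shut gripper lowered between two studs, tips 5 to 10 mm above the disc's top, can push a stud round
- disc_flat (a point): Middle of the disc's flat, 28 mm from the axis, at the disc's top face; the flat faces from the axis towards here
- turnbutton (a joint): Angle of the turnbutton about its upright pivot, positive counter-clockwise from above. 0: it lies beside the tray, along station +x; pi/2: it points to station +y, square across the end of the lid, overhanging it by about 30 mm. Stops at -0.7 and 2.0; stays where it is left (friction about 0.05 N m, no spring)
- button_pivot (a point): Top of the turnbutton's bar on its pivot axis (station x = 0, y = -127.5 mm, 70 mm over the desk). Aluminium bar 18 mm wide, 10 mm thick, underside 60 mm over the desk
- button_stud (a point): Top of the turnbutton's upright steel stud (12 mm diameter, 24 mm tall above the bar, top 94 mm over the desk), 50 mm from the pivot along the bar; push it round
- lid: Loose grey lid, 178 mm (its x) by 193 mm (its y), 0.2 to 0.45 kg, origin at the centre of its underside, z up. Stepped skirt below, 6 mm deep (162 x 177 mm, lower half 156 x 171), goes inside the tray walls with 4 mm play each side; the 6 mm plate above it rests on the rim: seated, the origin is 44 mm over the desk. Half a turn makes no difference
- lid_handle (a point): Middle of the lid's handle, a round steel bar of 12 mm diameter, about 100 mm long, along the lid's y; its axis is 42 mm above the lid's origin, 24 mm free height beneath the bar, posts at 40 mm either side
- screwdriver_a: Screwdriver 163 mm long, lying along its y, origin about the middle of its length, 11 mm off the axis. Round handle, up to 27 mm thick, from y = -6 to +79 mm; its middle (y = +38 mm, z = 11 mm) is the centre of mass and the place to grip. The thin shaft points to its -y. A facet below keeps it from rolling. May be absent
- screwdriver_b: Screwdriver 170 mm long, slightly longer than the other, lying along its y, origin about the middle of its length, 11 mm off the axis. Round handle, up to 27 mm thick, from y = -2 to +82 mm; its middle (y = +38 mm, z = 11 mm) is the centre of mass and the place to grip. The thin shaft points to its -y. A facet below keeps it from rolling. May be absent
- marker: White marker pen with a black cap, 135 mm long and 16 mm thick, lying along its y, origin at the middle of its underside. May be absent
- ballpoint: Slim ballpoint pen, 145 mm long, 12 mm wide and 9 mm high, lying along its y, origin at the middle of its underside. May be absent
- tape_small: Roll of dark tape, 60 mm across, 19 mm high, at the right; a bystander. The tall black computer tower beside it (0.45 m high) fills x over 0.42 m, y from about -0.39 to -0.57 m
- tape_large: Roll of pale tape, 100 mm across, 25 mm high, at the back left; a bystander
- blue_can: Small can, 40 mm across, 55 mm high, at the back; a bystander
- grey_can: Another small can of the same size, at the back; a bystander

How it is judged:
By the outcome, as a careful person would: the job done as asked, in the order asked, and still so for the second after the job is handed in, with the robot touching nothing.
Of screwdriver_a, screwdriver_b, marker, ballpoint only 2 to 3 are there at a start; the rules pass over those that are not, and their reading is None.
At some moment in a run one of screwdriver_a, screwdriver_b, marker, ballpoint may be knocked a few centimetres aside while the robot is not near it.
Once in a run the grip may slacken for a moment while it holds something.
It also fails if it takes over 210 s, if anything falls off the work surface, if the arm or the gripper's body presses on something with over 40 N, if the wrist force passes 120 N, or if a joint passes its speed limit or range.

### The arm

A 6-joint arm with a two-finger parallel gripper is mounted at the origin on a cart in front of the work surface, level with it; the furniture and walls round the work are solid. World frame = base frame: x ahead of the robot, y to its left, z up, the work surface at z = 0. Lengths are in mm, angles in rad, forces in N, time in s.
With the tool pointing down it reaches from about 300 to 850 mm from the base axis. Payload 5.4 kg.
Tool frame: the origin (TCP) lies at the very end of the fingers, on their centre line; the grasp point (between the pads) lies 19 mm behind it; z points along the fingers, y is the line along which they close (so a half turn about z gives the same grasp; the last joint's range is limited). The gripper opens to 85 mm and grips with 20 to 120 N. Pads are 22 mm wide; open, the fingers measure 114 mm over their backs; the gripper's body (76 mm by 85 mm) begins 54 mm behind the grasp point. The pads swing forward as they close: fully open they stand 13 mm farther back than shut.
Start: joints at [-0.21, 0.158, 1.597, -0, 1.386, -0.21], TCP at [574.984, -0.018, 231.299] pointing down, gripper open.
Joint ranges: [-2.91, 2.91], [-0.94, 2.29], [0.18, 2.7], [-1.29, 4.43], [0.17, 2.64], [-3, 3]. Speed limits (rad/s): [2.57, 2.57, 3.14, 3.14, 3.14, 3.14].

### API

Orientations are given as a unit quaternion [w, x, y, z].
In Python, from station import bot gives the robot as it stands.
- The arm moves only by the shell command python3 -m inch 'ROWS' [FORCE]. ROWS is text: rows parted by semicolons, each of 7 numbers parted by spaces: the turn, a rotation vector about the world's x, y, z in degrees, then the shift along the world's x, y, z in m, then the opening in per cent of the stroke, from 0 (shut) to 100 (fully open). A call has 1 to 12 rows; each row is the pose to reach, as a shift and turn from the pose commanded when the call began; what a row does not reach only later rows make up. A row lasts 1/8 s, in which the tool goes at most 62.5 mm and 10.7 degrees, less where a joint would pass 70% of its speed; a pose out of reach is approached as far as the arm can. A call with a gripper value outside its range is refused whole. The fingers move at their own pace and stop on an object; FORCE is the grip in N (left out, the last holds). Time passes only in rows, so rows that repeat a pose let the fingers close. It gives the time, the measured TCP pose, the force, the opening and the grip force at its end, in the units of the state.
- bot.sense(): the state, without advancing time (a new reading comes with each control period).
- bot.capture(name): name is "scene" or "side" or "wrist"; returns the picture (384x512x3 uint8, blue, green, red); there is no depth.
- bot.calibration(name): a dict with "intrinsics" (3x3 intrinsics, pixels), "R" (3x3) and "t" (3): a world point X has camera coordinates R X + t. Camera axes: x right, y down, z forward; pixel columns grow to the right and rows downward; lengths in mm; the calibration is good to about 2 mm. A picture is of the moment at which its call begins: read the wrist's pose just before it. calibration takes no time and is no camera call; for the wrist camera it gives the pose at the moment of the call.
- bot.job_done(): hands the job in; it is judged then, once.
The state is a dict: "time_s": time; "q": joint angles; "joint_vel": joint speeds; "effort": joint torques, N m; "eef_pos": TCP position; "orientation": TCP orientation; "force": force on the tool from outside, world axes, zero at the start; "torque": the same for the moment, N m; "finger_gap": opening from 0.0 (shut) to 1.0 (fully open); "finger_force": force on a finger pad.
Only numpy, scipy, OpenCV 4.12 (cv2) and the standard library are available. Lean on these libraries where they do the work, as an engineer would, in place of code of your own. Each camera call takes 0.05 s, during which the arm holds its last target. There are 200 camera calls.

## Working session

There is one attempt and no reset: what is moved stays moved. The work goes in short steps, Python scripts to look and compute and a shell command to move; the robot and the scene stay as the last step left them, time stands still between calls to the robot, and variables do not carry over. Pictures are saved under pics/ and viewed, at most 14 in all, crops included, and the job is handed in when it is done.

```bash
ls; mkdir -p pics; cat > h.py <<'E'
import cv2, numpy as np
from station import bot
def snap(cam,fn):
    c=bot.calibration(cam); im=bot.capture(cam); cv2.imwrite('pics/'+fn,im); np.savez('pics/'+fn+'.npz',K=c['intrinsics'],R=c['R'],t=c['t']); return im
def cal(fn):
    d=np.load('pics/'+fn+'.npz'); return d['K'],d['R'],d['t'].ravel()
def ray(fn,u,v,z):
    K,R,t=cal(fn); d=R.T@np.linalg.solve(K,[u,v,1.]); o=-R.T@t; return np.round(o+d*(z-o[2])/d[2],1)
def proj(fn,X):
    K,R,t=cal(fn); p=K@(R@np.array(X,float)+t); return np.round(p[:2]/p[2],1)
E
python3 - <<'E'
from h import *
for c in ('scene','side','wrist'):
    im=snap(c,c+'0.png')
a=[cv2.imread(f'pics/{c}0.png') for c in ('scene','side')]
s=bot.sense(); print(s['eef_pos'],s['orientation'],s['finger_gap'],s['time_s'],s['force'])
for c in ('scene','side','wrist'): K,R,t=cal(c+'0.png'); print(c,-R.T@t,R[2],K[0])
E
```

```text
pics
[5.74538753e+02 7.96133178e-02 2.30543541e+02] [-6.09279434e-04  7.07102566e-01  7.07110621e-01 -3.99222844e-04] 1.0019763501772507 0.15 [ 0.47848322 -0.18079166  0.32445728]
scene [  30.59518352 -354.15208323  847.73576352] [ 0.55523095  0.32287022 -0.76646814] [388.01156843   0.         253.18522261]
side [-696.85478782  397.04814859  994.85772184] [ 0.78164714 -0.26451978 -0.56485134] [482.171124     0.         251.83209227]
wrist [573.96775091  66.40418336 374.02529718] [-0.00182993 -0.2611389  -0.9652995 ] [296.28437444   0.         254.78577205]
```

View pics/scene0.png

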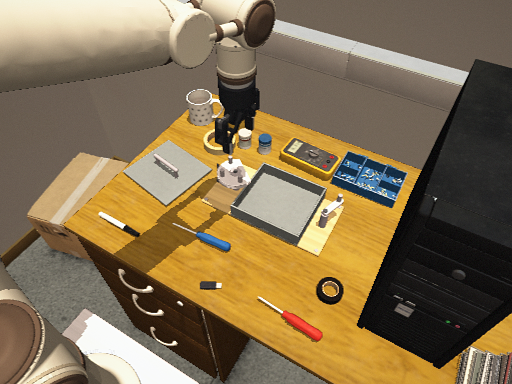

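View pics/side0.png

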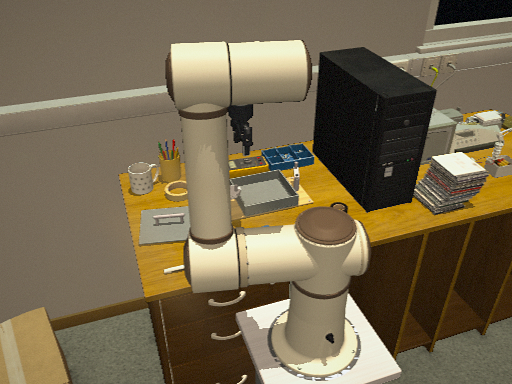

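The scene shows a marker (118,223), a blue screwdriver (203,237), a red screwdriver (290,318), the lid (167,172), the tray (280,203), the disc (232,175) and the turnbutton (330,208). I'll enlarge it to measure.

```bash
python3 - <<'E'
from h import *
im=cv2.imread('pics/scene0.png')[140:340,90:350]
cv2.imwrite('pics/c0.png',cv2.resize(im,None,fx=3,fy=3,interpolation=cv2.INTER_CUBIC))
E
```

```text
(no output)
```

View pics/c0.png

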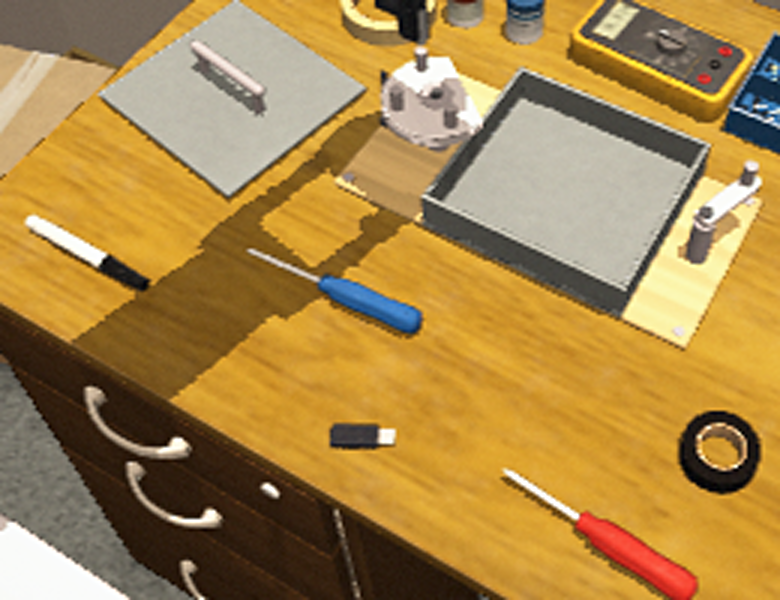

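View pics/wrist0.png

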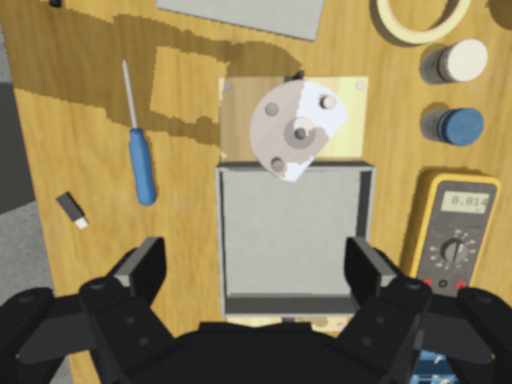

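Wrist view: tray rim corners (216,167), (375,163), pointer (298,75), disc studs (328,101), (272,109), (278,164), flat facing lower right. So the disc is at roughly +50° and has to turn clockwise.

```bash
python3 - <<'E'
from h import *
w='wrist0.png'; s='scene0.png'
C=lambda u,v:(90+u/3,140+v/3)
print('rim L,R wrist',ray(w,216,167,50),ray(w,375,163,50))
for p in [(328,101),(272,109),(278,164)]: print('stud',ray(w,*p,96))
print('ptr',ray(w,300,73,74),'flat ends',ray(w,347,112,72),ray(w,293,180,72),'hub',ray(w,302,131,72))
for n,p in dict(rimA=(423,197),rimB=(521,70),rimC=(709,145),rimD=(622,304)).items(): print(n,ray(s,*C(*p),50))
for n,p in dict(l1=(102,95),l2=(235,2),l3=(365,88),l4=(230,192)).items(): print(n,ray(s,*C(*p),12))
print('handle',ray(s,*C(196,46),48),ray(s,*C(262,95),48))
print('marker',ray(s,*C(30,222),8),ray(s,*C(145,285),8))
print('blue',ray(s,*C(248,250),12),ray(s,*C(322,283),12),ray(s,*C(418,322),12), 'wrist',ray(w,125,62,11),ray(w,134,128,11),ray(w,148,204,11))
print('red',ray(s,*C(505,472),12),ray(s,*C(580,523),12),ray(s,*C(692,587),12))
print('button piv',ray(s,*C(707,212),75),'stud',ray(s,*C(750,166),94))
E
```

```text
rim L,R wrist [530.3   6.6  50. ] [706.   11.2  50. ]
stud [639.1  75.2  96. ]
stud [589.   68.3  96. ]
stud [595.5  18.   96. ]
ptr [616.2 101.3  74. ] flat ends [664.1  65.6  72. ] [613.3  -3.   72. ] hub [620.6  47.2  72. ]
rimA [529.6   2.5  50. ]
rimB [703.8   2.7  50. ]
rimC [ 706.9 -187.8   50. ]
rimD [ 517.9 -193.3   50. ]
l1 [503.  356.5  12. ]
l2 [672.3 326.3  12. ]
l3 [638.5 140.   12. ]
l4 [470.7 174.1  12. ]
handle [576.6 291.1  48. ] [557.1 196.8  48. ]
marker [356.7 310.3   8. ] [356.7 176.9   8. ]
blue [427.9 120.7  12. ] [432.2  45.   12. ] [440.5 -46.5  12. ] wrist [425.8 120.3  11. ] [428.2  46.8  11. ] [436.  -48.8  11. ]
red [ 362.2 -174.1   12. ] [ 355.3 -241.5   12. ] [ 353.6 -331.8   12. ]
button piv [ 618.  -220.2   75. ] stud [ 665.5 -235.6   94. ]
```

```bash
python3 -m inch '0 0 -10 -0.001 0.02 -0.02 0; 0 0 -20 -0.002 0.04 -0.05 0; 0 0 -30 -0.003 0.048 -0.08 0; 0 0 -37.5 -0.003 0.048 -0.1 0; 0 0 -37.5 -0.003 0.048 -0.11 0; 0 0 -37.5 -0.003 0.048 -0.11 0;0 0 -37.5 -0.003 0.048 -0.11 0; 0 0 -37.5 -0.003 0.048 -0.13 0; 0 0 -37.5 -0.003 0.048 -0.151 0; 0 0 -37.5 -0.003 0.048 -0.151 0'
python3 - <<'E'
from h import *
snap('wrist','w1.png')
A=np.array([617.5,46.5]);p0=np.array([572.,48.])
for f,d in [(142.5,21),(142.5,17),(136,17),(130,17),(124,17),(118,17),(112,17),(106,17),(100,17),(95,17),(92,17)]:
    a=np.radians(f);r=np.array([np.cos(a),np.sin(a)]);t=np.array([-r[1],r[0]])
    print(f-142.5,np.round((A+37*r+d*t-p0)/1000,4))
E
```

```text
time_s: 1.4
eef_pos: [571.2, 48.0, 79.6]
orientation: [-0.001, 0.897, 0.442, -0.001]
force: [0.1, 0.4, 0.0]
finger_gap: -0.002
finger_force: 0.0
0.0 [0.0034 0.0044]
0.0 [0.0058 0.0075]
-6.5 [0.0071 0.012 ]
-12.5 [0.0087 0.0159]
-18.5 [0.0107 0.0197]
-24.5 [0.0131 0.0232]
-30.5 [0.0159 0.0264]
-36.5 [0.019  0.0294]
-42.5 [0.0223 0.032 ]
-47.5 [0.0253 0.0339]
-50.5 [0.0272 0.0349]
```

View pics/w1.png

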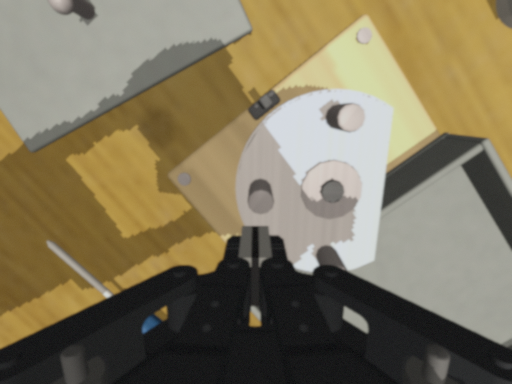

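The shut fingers at (255,235) sit just below the stud opposite the flat (262,200), between the two studs as planned. Pushing clockwise.

```bash
python3 -m inch '0 0 0 0.0034 0.0044 0 0; 0 0 0 0.0058 0.0075 0 0; 0 0 -6.5 0.0071 0.012 0 0; 0 0 -12.5 0.0087 0.0159 0 0; 0 0 -18.5 0.0107 0.0197 0 0; 0 0 -24.5 0.0131 0.0232 0 0; 0 0 -30.5 0.0159 0.0264 0 0; 0 0 -36.5 0.019 0.0294 0 0; 0 0 -42.5 0.0223 0.032 0 0;0 0 -47.5 0.0253 0.0339 0 0; 0 0 -50.5 0.0272 0.0349 0 0; 0 0 -50.5 0.0272 0.0349 0 0'
python3 -m inch '0 0 0 -0.005 0 0 0; 0 0 0 -0.005 0 0.05 0; 0 0 20 -0.02 -0.02 0.1 0; 0 0 40 -0.025 -0.04 0.15 0; 0 0 60 -0.025 -0.04 0.18 0;0 0 75 -0.025 -0.06 0.18 100;0 0 88 -0.025 -0.06 0.18 100; 0 0 88 -0.025 -0.06 0.18 100'
python3 - <<'E'
from h import *
snap('wrist','w2.png');snap('scene','s2.png')
E
```

```text
time_s: 2.95
eef_pos: [599.6, 83.1, 80.8]
orientation: [0.0, 1.0, 0.018, 0.0]
force: [-0.7, -0.1, 0.5]
finger_gap: -0.0
finger_force: 0.1
time_s: 3.95
eef_pos: [574.0, 22.7, 260.4]
orientation: [0.0, 0.835, 0.551, 0.0]
force: [1.2, 0.5, 1.4]
finger_gap: 0.636
finger_force: 0.0
```

View pics/w2.png

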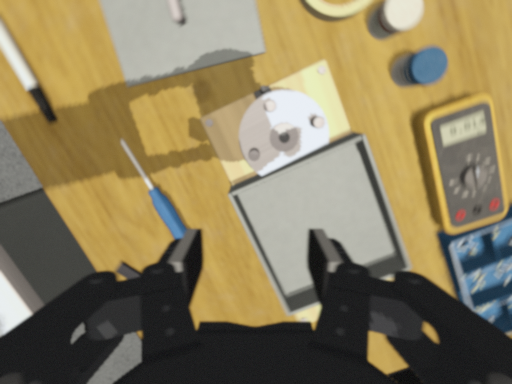

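The disc is nearly square now: studs at (270,105), (316,122), (253,154). I'll zoom in for precision.

```bash
python3 - <<'E'
from h import *
im=cv2.imread('pics/w2.png')[75:215,205:395]
cv2.imwrite('pics/c2.png',cv2.resize(im,None,fx=4,fy=4,interpolation=cv2.INTER_CUBIC))
E
```

```text
(no output)
```

View pics/c2.png

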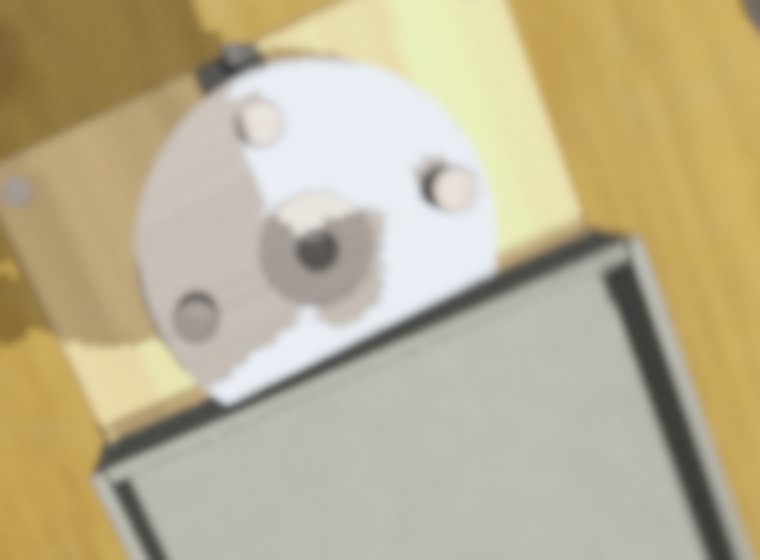

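```bash
python3 - <<'E'
from h import *
w='w2.png';C=lambda u,v:(205+u/4,75+v/4)
P={}
for n,p,z in [('top',(262,122),96),('right',(454,187),96),('left',(194,317),96),('ptr',(238,57),74),('rimL',(98,472),50),('rimR',(635,240),50),('fl',(225,407),72),('fr',(497,272),72),('hub',(318,250),80)]:
    P[n]=ray(w,*C(*p),z); print(n,P[n])
P['bl']=ray(w,290,311,50);P['br']=ray(w,408,271,50);print(P['bl'],P['br'])
ang=lambda a,b:np.degrees(np.arctan2(*(P[b]-P[a])[[1,0]]))
print('studs LR',ang('left','right'),'flat',ang('fl','fr'),'rim',ang('rimL','rimR'),'lo rim',ang('bl','br'),'left side',ang('bl','rimL')-90,'right',ang('br','rimR')-90)
m=(P['left']+P['right'])/2; P['m']=m; print('axis',m,'opp stud',ang('m','top')-90,'ptr',ang('m','ptr')-90)
E
```

```text
top [615.7  82.5  96. ]
right [654.4  48.8  96. ]
left [580.8  44.4  96. ]
ptr [617.3 100.2  74. ]
rimL [531.7   5.9  50. ]
rimR [706.4   8.3  50. ]
fl [577.4  14.1  72. ]
fr [661.8  19.7  72. ]
hub [617.8  45.8  80. ]
[ 538.6 -182.1   50. ] [ 706.1 -186.2   50. ]
studs LR 3.421219276429304 flat 3.7960516264818422 rim 0.7870705274748072 lo rim -1.4021838603513377 left side 2.1019335523126585 right -0.08837388289458659
axis [617.6  46.6  96. ] opp stud 3.0295406556100914 ptr 0.32068198450068053
```

```bash
python3 -m inch '0 0 -10 0.005 0.02 0 0; 0 0 -20 0.0138 0.06 -0.03 0; 0 0 -30 0.0138 0.0608 -0.06 0; 0 0 -40 0.0138 0.0608 -0.08 0; 0 0 -50 0.0138 0.0608 -0.1 0; 0 0 -60 0.0138 0.0608 -0.12 0; 0 0 -65 0.0138 0.0608 -0.15 0; 0 0 -65 0.0138 0.0608 -0.18 0;0 0 -65 0.0138 0.0608 -0.18 0; 0 0 -65 0.02 0.0608 -0.18 0; 0 0 -65 0.0267 0.0608 -0.18 0; 0 0 -65 0.0267 0.0608 -0.18 0'
python3 -m inch '0 0 0 0 0 0 0;0 0 0 -0.008 0 0 0; 0 0 0 -0.008 0 0.05 0; 0 0 10 -0.02 -0.02 0.1 0; 0 0 20 -0.025 -0.04 0.15 0; 0 0 30 -0.025 -0.04 0.18 0;0 0 40 -0.025 -0.06 0.18 100;0 0 50 -0.025 -0.06 0.18 100; 0 0 60 -0.025 -0.06 0.18 100;0 0 70 -0.025 -0.06 0.18 100;0 0 80 -0.025 -0.06 0.18 100;0 0 88.7 -0.025 -0.06 0.18 100'
python3 - <<'E'
from h import *
snap('wrist','w3.png');snap('scene','s3.png'); print(bot.sense()['orientation'])
im=cv2.imread('pics/w3.png')
a=cv2.resize(im[60:200,170:410],None,fx=3,fy=3,interpolation=cv2.INTER_CUBIC)
cv2.imwrite('pics/c3.png',a)
E
```

```text
time_s: 5.55
eef_pos: [602.4, 83.6, 81.6]
orientation: [0.0, 1.0, 0.013, 0.001]
force: [0.1, -0.0, 0.6]
finger_gap: 0.0
finger_force: 0.0
time_s: 7.05
eef_pos: [575.2, 23.8, 260.1]
orientation: [-0.0, 0.704, 0.71, -0.0]
force: [0.6, 0.1, -0.9]
finger_gap: 1.002
finger_force: 0.0
[-1.67508268e-04  7.06034677e-01  7.08177227e-01 -1.48846479e-04]
```

View pics/c3.png

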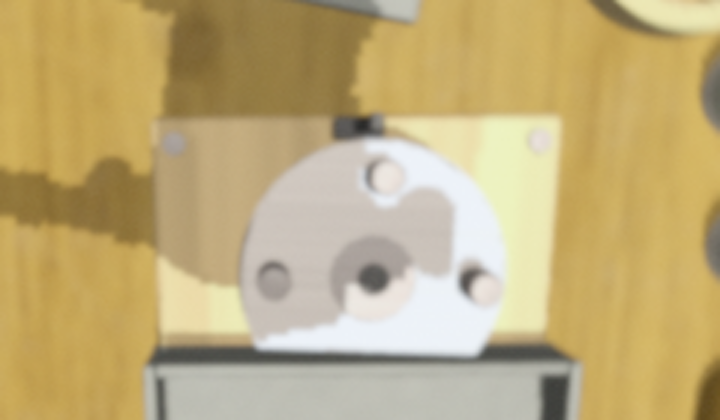

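```bash
python3 - <<'E'
from h import *
w='w3.png';C=lambda u,v:(170+u/3,60+v/3)
P={}
for n,p,z in [('top',(387,176),96),('right',(487,290),96),('left',(274,281),96),('ptr',(361,120),74),('rimL',(148,362),50),('rimR',(581,362),50),('fl',(258,351),72),('fr',(478,357),72),('bl',(152,118),8),('br',(560,116),8),('hub',(373,277),80)]:
    P[n]=ray(w,*C(*p),z); print(n,P[n])
ang=lambda a,b:np.degrees(np.arctan2(*(P[b]-P[a])[[1,0]]))
print('studs LR',ang('left','right'),'flat',ang('fl','fr'),'rim',ang('rimL','rimR'),'board',ang('bl','br'))
P['m']=(P['left']+P['right'])/2; print('axis',P['m'],'opp stud',ang('m','top')-90,'ptr',ang('m','ptr')-90)
E
```

```text
top [618.5  83.1  96. ]
right [655.1  44.9  96. ]
left [581.   47.4  96. ]
ptr [611.5 101.8  74. ]
rimL [531.    7.5  50. ]
rimR [707.8   8.9  50. ]
fl [575.8  17.2  72. ]
fr [659.9  15.6  72. ]
bl [530.1 104.2   8. ]
br [703.6 106.4   8. ]
hub [617.4  46.9  80. ]
studs LR -1.9323230457803304 flat -1.0899190161768624 rim 0.4536901290395729 board 0.7264781549209453
axis [618.05  46.15  96.  ] opp stud -0.6977490172748304 ptr 6.7128236074994305
```

The disc is square to within about 2°, which is good enough. Next, hover over the blue screwdriver and locate it by colour.

```bash
cat >> h.py <<'E'
def find(fn,kind,box,z):
    im=cv2.imread('pics/'+fn); hsv=cv2.cvtColor(im,cv2.COLOR_BGR2HSV); H,S,V=[hsv[...,i].astype(int) for i in range(3)]
    m={'blue':(H>95)&(H<125)&(S>110)&(V>50),'red':((H<6)|(H>174))&(S>150)&(V>60),
       'white':(S<50)&(V>140),'black':(V<60),'mark':((S<50)&(V>140))|(V<45)}[kind]
    v,u=np.nonzero(m); W=np.array([ray(fn,a,b,z) for a,b in zip(u,v)])
    k=(W[:,0]>box[0])&(W[:,0]<box[1])&(W[:,1]>box[2])&(W[:,1]<box[3])
    mm=np.zeros(m.shape,np.uint8); mm[v[k],u[k]]=1
    n,l,st,_=cv2.connectedComponentsWithStats(mm); 
    if n<2: return print(fn,kind,'none')
    b=1+st[1:,4].argmax(); W=np.array([ray(fn,a,c,z) for c,a in zip(*np.nonzero(l==b))])[:,:2]
    c=W.mean(0); d=np.linalg.svd(W-c,full_matrices=False)[2][0]; d*=np.sign(d[1]); s=(W-c)@d
    e0,e1=c+d*s.min(),c+d*s.max()
    print(fn,kind,len(W),'mid',np.round((e0+e1)/2,1),'ends',np.round(e0,1),np.round(e1,1),'yaw',np.round(np.degrees(np.arctan2(d[1],d[0]))-90,1))
E
python3 -m inch '0 0 0 -0.05 -0.009 -0.03 100; 0 0 0 -0.1 -0.018 -0.06 100; 0 0 3.4 -0.1405 -0.027 -0.1 100;0 0 3.4 -0.1405 -0.027 -0.1 100; 0 0 3.4 -0.1405 -0.027 -0.1 100;0 0 3.4 -0.1405 -0.027 -0.1 100'
python3 - <<'E'
from h import *
snap('wrist','w4.png');snap('scene','s4.png')
bx=(300,520,-100,150)
find('w4.png','blue',bx,12);find('s4.png','blue',bx,12);find('s0.png' if 0 else 'scene0.png','blue',bx,12)
bx=(250,480,-400,-130)
find('s4.png','red',bx,12);find('scene0.png','red',bx,12)
bx=(300,420,130,380)
for k in('white','black','mark'):find('s4.png',k,bx,8)
s=bot.sense();print(s['eef_pos'],s['orientation'])
E
```

```text
time_s: 7.9
eef_pos: [437.8, -3.8, 162.5]
orientation: [0.002, 0.685, 0.728, 0.001]
force: [0.5, -0.1, 0.7]
finger_gap: 0.995
finger_force: 0.0
w4.png blue 1631 mid [434.3  -1.4] ends [437.5 -48.9] [431.2  46.2] yaw 3.8
s4.png blue 274 mid [436.4   0.6] ends [438.8 -47.4] [434.   48.6] yaw 2.9
scene0.png blue 274 mid [436.4   0.6] ends [438.8 -47.4] [434.   48.6] yaw 2.9
s4.png red 421 mid [ 354.2 -285.5] ends [ 349.9 -332.6] [ 358.4 -238.4] yaw -5.2
scene0.png red 420 mid [ 354.1 -285.5] ends [ 349.9 -332.6] [ 358.4 -238.4] yaw -5.1
s4.png white 133 mid [358.7 272.7] ends [358.2 228. ] [359.2 317.4] yaw -0.6
s4.png black 84 mid [356.7 200.6] ends [356.  175.4] [357.3 225.8] yaw -1.4
s4.png mark 209 mid [357.9 246.5] ends [356.  175.5] [359.8 317.4] yaw -1.5
[437.29594142  -3.6672583  162.00303452] [0.00151506 0.68492482 0.72861175 0.00078418]
```

```bash
python3 -m inch '0 0 0 -0.001 -0.001 -0.05 100; 0 0 0 -0.001 -0.001 -0.1 100; 0 0 0 -0.001 -0.001 -0.14 100; 0 0 0 -0.001 -0.001 -0.157 100;0 0 0 -0.001 -0.001 -0.157 100;0 0 0 -0.001 -0.001 -0.157 20;0 0 0 -0.001 -0.001 -0.157 20; 0 0 0 -0.001 -0.001 -0.157 20;0 0 0 -0.001 -0.001 -0.157 10; 0 0 0 -0.001 -0.001 -0.157 10;0 0 0 -0.001 -0.001 -0.157 10; 0 0 0 -0.001 -0.001 -0.157 10' 60
```

```text
time_s: 9.5
eef_pos: [435.2, -4.5, 4.3]
orientation: [0.001, 0.685, 0.729, 0.0]
force: [-1.2, 0.3, 5.7]
finger_gap: 0.294
finger_force: 58.7
```

```bash
python3 -m inch '0 0 0 0 0 0.02 10; 0 0 0 0 0 0.06 10; 0 0 0 0 0 0.1 10; 0 0 0 0 -0.01 0.14 10; 0 0 -1 0.03 -0.03 0.155 10; 0 0 -2 0.07 -0.05 0.155 10; 0 0 -3 0.11 -0.075 0.155 10; 0 0 -3 0.15 -0.1 0.155 10; 0 0 -3 0.19 -0.122 0.155 10; 0 0 -3 0.22 -0.1225 0.155 10; 0 0 -3 0.231 -0.1225 0.155 10; 0 0 -3 0.231 -0.1225 0.155 10' 60
python3 - <<'E'
from h import *
snap('wrist','w5.png')
find('w5.png','blue',(600,730,-250,20),160)
E
```

```text
time_s: 11.0
eef_pos: [665.1, -126.5, 157.9]
orientation: [-0.0, 0.703, 0.711, -0.0]
force: [-0.7, 0.8, -1.1]
finger_gap: 0.298
finger_force: 59.2
w5.png blue 7119 mid [ 664.4 -126.6] ends [ 664.8 -177.2] [663.9 -76.1] yaw 0.5
```

```bash
python3 -m inch '0 0 0 0 0 -0.04 10; 0 0 0 0 0 -0.08 10; 0 0 0 0 0 -0.11 10; 0 0 0 0 0 -0.13 10; 0 0 0 0 0 -0.137 10; 0 0 0 0 0 -0.14 10;0 0 0 0 0 -0.141 10' 60
python3 -m inch '0 0 0 0 0 0 40;0 0 0 0 0 0 40;0 0 0 0 0 0 40;0 0 0 0 0 0.02 40;0 0 0 0 0 0.06 45;0 0 0 0 0 0.11 60; 0 0 0 0 0 0.16 100; 0 0 0 -0.04 -0.02 0.18 100;0 0 0 -0.09 -0.04 0.18 100;0 0 0 -0.14 -0.06 0.18 100;0 0 0 -0.19 -0.08 0.18 100;0 0 0 -0.24 -0.1 0.16 100'
python3 - <<'E'
from h import *
snap('wrist','w6.png');snap('scene','s6.png')
find('s6.png','blue',(540,700,-185,5),24)
find('s6.png','red',(250,480,-400,-130),12)
find('s6.png','mark',(300,420,130,380),8)
E
```

```text
time_s: 11.92
eef_pos: [666.2, -127.1, 18.6]
orientation: [0.001, 0.704, 0.711, 0.0]
force: [-0.1, -0.1, -0.5]
finger_gap: 0.289
finger_force: 59.3
time_s: 13.42
eef_pos: [425.2, -228.5, 180.3]
orientation: [0.003, 0.704, 0.711, 0.0]
force: [0.1, -1.0, 0.1]
finger_gap: 1.002
finger_force: 0.0
s6.png blue 9 mid [669.5 -76.9] ends [662.8 -79.8] [676.2 -73.9] yaw -66.2
s6.png red 421 mid [ 354.2 -285.5] ends [ 349.9 -332.6] [ 358.4 -238.4] yaw -5.2
s6.png mark 207 mid [357.9 246.5] ends [355.8 175.5] [359.9 317.4] yaw -1.7
```

```bash
python3 -m inch '0 0 -2 -0.03 -0.03 0 100; 0 0 -4.6 -0.07 -0.063 -0.02 100; 0 0 -4.6 -0.07 -0.063 -0.02 100; 0 0 -4.6 -0.07 -0.063 -0.02 100; 0 0 -4.6 -0.07 -0.063 -0.02 100'
python3 - <<'E'
from h import *
snap('wrist','w7.png');find('w7.png','red',(250,480,-400,-130),12)
s=bot.sense();print(s['eef_pos'],s['orientation'])
E
```

```text
time_s: 14.15
eef_pos: [356.6, -289.6, 158.3]
orientation: [0.001, 0.731, 0.682, 0.0]
force: [0.4, -0.5, 0.3]
finger_gap: 0.999
finger_force: 0.0
w7.png red 1240 mid [ 351.8 -287.3] ends [ 347.6 -334.8] [ 356.1 -239.9] yaw -5.1
[ 356.51165622 -289.52254294  158.15330195] [7.53123021e-04 7.30935817e-01 6.82445796e-01 1.06551155e-05]
```

```bash
python3 -m inch '0 0 -1 -0.004 -0.002 -0.05 100; 0 0 -1 -0.004 -0.002 -0.1 100; 0 0 -1 -0.004 -0.002 -0.14 100; 0 0 -1 -0.004 -0.002 -0.154 100;0 0 -1 -0.004 -0.002 -0.154 100;0 0 -1 -0.004 -0.002 -0.154 20;0 0 -1 -0.004 -0.002 -0.154 20; 0 0 -1 -0.004 -0.002 -0.154 20;0 0 -1 -0.004 -0.002 -0.154 10;0 0 -1 -0.004 -0.002 -0.154 10; 0 0 -1 -0.004 -0.002 -0.154 10;0 0 -1 -0.004 -0.002 -0.154 10' 60
```

```text
time_s: 15.7
eef_pos: [351.9, -292.5, 4.4]
orientation: [0.001, 0.738, 0.675, -0.0]
force: [-0.9, 0.9, 6.7]
finger_gap: 0.288
finger_force: 58.8
```

```bash
python3 -m inch '0 0 0 0 0 0.02 10; 0 0 0 0 0 0.06 10; 0 0 0 0 0 0.1 10; 0 0 0 0.01 0.01 0.14 10; 0 0 2 0.04 0.03 0.155 10; 0 0 4 0.08 0.06 0.155 10; 0 0 5.7 0.12 0.09 0.155 10; 0 0 5.7 0.16 0.12 0.155 10; 0 0 5.7 0.19 0.145 0.155 10; 0 0 5.7 0.21 0.16 0.155 10; 0 0 5.7 0.222 0.1645 0.155 10; 0 0 5.7 0.222 0.1645 0.155 10' 60
python3 - <<'E'
from h import *
snap('wrist','w8.png')
find('w8.png','red',(500,650,-250,20),160)
find('w8.png','blue',(600,730,-190,10),24)
E
```

```text
time_s: 17.2
eef_pos: [573.5, -127.5, 158.2]
orientation: [-0.0, 0.703, 0.711, -0.0]
force: [-0.8, 0.3, -1.4]
finger_gap: 0.289
finger_force: 61.6
w8.png red 6965 mid [ 572.8 -126.4] ends [ 573.2 -178.5] [572.4 -74.4] yaw 0.5
w8.png blue 1826 mid [ 666.3 -124.7] ends [ 667.5 -172.5] [665.  -76.8] yaw 1.5
```

```bash
python3 -m inch '0 0 0 0 0 -0.04 10; 0 0 0 0 0 -0.08 10; 0 0 0 0 0 -0.11 10; 0 0 0 0 0 -0.13 10; 0 0 0 0 0 -0.137 10; 0 0 0 0 0 -0.14 10;0 0 0 0 0 -0.141 10;0 0 0 0 0 -0.141 40;0 0 0 0 0 -0.141 40;0 0 0 0 0 -0.141 40;0 0 0 0 0 -0.12 40;0 0 0 0 0 -0.08 45'
python3 -m inch '0 0 0 0 0 0.05 60; 0 0 0 0 0 0.1 100; 0 0 0 -0.03 0.05 0.1 100;0 0 0 -0.06 0.1 0.1 100;0 0 0 -0.09 0.15 0.1 100;0 0 0 -0.12 0.2 0.1 100;0 0 0 -0.15 0.25 0.1 100;0 0 0 -0.18 0.3 0.09 100;0 0 0 -0.2 0.34 0.08 100;0 0 0 -0.2154 0.3713 0.08 100;0 0 0 -0.2154 0.3713 0.08 100;0 0 0 -0.2154 0.3713 0.08 100'
python3 - <<'E'
from h import *
snap('wrist','w9.png');snap('scene','s9.png');snap('side','d9.png')
for k in('white','black','mark'): find('w9.png',k,(290,430,150,340),8)
find('s9.png','mark',(300,420,130,380),8)
find('s9.png','red',(540,700,-185,5),24)
s=bot.sense();print(s['eef_pos'],s['orientation'])
E
```

```text
time_s: 18.75
eef_pos: [571.8, -126.6, 77.2]
orientation: [-0.002, 0.703, 0.711, -0.001]
force: [0.5, -0.6, -0.1]
finger_gap: 0.451
finger_force: 0.0
time_s: 20.25
eef_pos: [358.4, 243.6, 158.5]
orientation: [0.0, 0.703, 0.711, 0.0]
force: [0.1, -0.4, -0.0]
finger_gap: 1.0
finger_force: 0.0
w9.png white 1283 mid [356.6 265.8] ends [356.1 219.8] [357.  311.8] yaw -0.6
w9.png black 112 mid [352.9 198.6] ends [353.7 179.5] [352.1 217.7] yaw 2.5
w9.png mark 1283 mid [356.6 265.8] ends [356.1 219.8] [357.  311.8] yaw -0.6
s9.png mark 192 mid [357.4 245.4] ends [356.  175.6] [358.8 315.2] yaw -1.2
s9.png red 266 mid [ 576.7 -119.7] ends [ 576.7 -167.2] [576.6 -72.2] yaw 0.0
[358.63438765 243.20574291 158.45320258] [1.56988722e-04 7.03623610e-01 7.10572853e-01 1.07651518e-04]
```

View pics/w9.png

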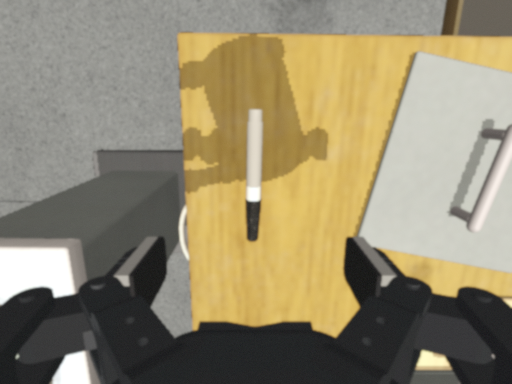

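Marker runs from (255,109) to (251,240), midpoint about (355.5, 244). It is undisturbed.

```bash
python3 -m inch '0 0 -2 -0.0025 0 -0.05 100; 0 0 -2 -0.0025 0 -0.1 100; 0 0 -2 -0.0025 0 -0.14 100; 0 0 -2 -0.0025 0 -0.155 100;0 0 -2 -0.0025 0 -0.155 100;0 0 -2 -0.0025 0 -0.155 20;0 0 -2 -0.0025 0 -0.155 10; 0 0 -2 -0.0025 0 -0.155 10;0 0 -2 -0.0025 0 -0.155 5;0 0 -2 -0.0025 0 -0.155 5; 0 0 -2 -0.0025 0 -0.155 5;0 0 -2 -0.0025 0 -0.155 5' 60
```

```text
time_s: 21.9
eef_pos: [355.8, 244.2, 4.1]
orientation: [0.0, 0.715, 0.699, 0.0]
force: [-1.3, -1.4, 6.7]
finger_gap: 0.156
finger_force: 58.7
```

```bash
python3 -m inch '0 0 0 0 0 0.03 5; 0 0 0 0 0 0.08 5; 0 0 0 0.01 -0.02 0.13 5; 0 0 0 0.04 -0.06 0.165 5; 0 0 1 0.08 -0.105 0.165 5; 0 0 1.9 0.12 -0.15 0.165 5; 0 0 1.9 0.16 -0.195 0.165 5; 0 0 1.9 0.2 -0.24 0.165 5; 0 0 1.9 0.23 -0.28 0.165 5; 0 0 1.9 0.255 -0.31 0.165 5; 0 0 1.9 0.2638 -0.3235 0.165 5; 0 0 1.9 0.2638 -0.3235 0.165 5' 60
python3 - <<'E'
from h import *
snap('wrist','w10.png')
find('w10.png','red',(500,650,-190,10),24)
find('w10.png','blue',(600,730,-190,10),24)
E
```

```text
time_s: 23.4
eef_pos: [619.0, -79.6, 168.0]
orientation: [-0.0, 0.704, 0.71, -0.0]
force: [0.5, 0.0, -0.2]
finger_gap: 0.147
finger_force: 59.1
w10.png red 1205 mid [ 571.7 -121.9] ends [ 569.3 -168.3] [574.2 -75.5] yaw -3.1
w10.png blue 1330 mid [ 666.9 -123.1] ends [ 670.4 -168.5] [663.4 -77.7] yaw 4.4
```

View pics/w10.png

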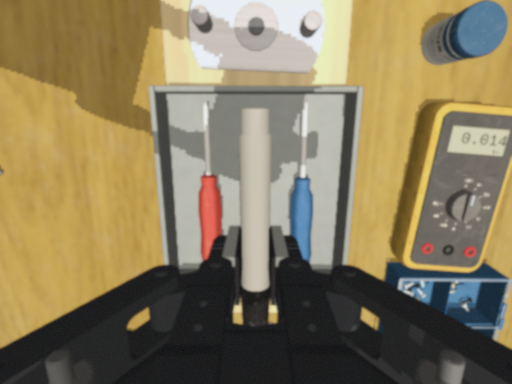

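Red (208,210) and blue (302,210) lie parallel in the tray with the marker held between them. Lowering it.

```bash
python3 -m inch '0 0 0 0 0 -0.04 5; 0 0 0 0 0 -0.08 5; 0 0 0 0 0 -0.12 5; 0 0 0 0 0 -0.14 5; 0 0 0 0 0 -0.147 5; 0 0 0 0 0 -0.151 5;0 0 0 0 0 -0.151 5;0 0 0 0 0 -0.151 26;0 0 0 0 0 -0.151 26;0 0 0 0 0 -0.151 26;0 0 0 0 0 -0.13 26;0 0 0 0 0 -0.08 26'
python3 -m inch '0 0 0 0 0 0.05 60; 0 0 0 0 0 0.1 100; 0 0 0 -0.01 0.05 0.11 100;0 0 0 -0.01 0.1 0.12 100;0 0 0 -0.02 0.15 0.13 100;0 0 -2 -0.03 0.2 0.14 100;0 0 -5 -0.04 0.25 0.14 100;0 0 -8 -0.048 0.3 0.14 100;0 0 -10.5 -0.048 0.326 0.14 100;0 0 -10.5 -0.048 0.326 0.14 100;0 0 -10.5 -0.048 0.326 0.14 100'
python3 - <<'E'
from h import *
s=bot.sense();print(s['eef_pos'],s['orientation'])
snap('wrist','w11.png');im=snap('scene','s11.png')
im=cv2.resize(im[90:260,110:370],None,fx=3,fy=3,interpolation=cv2.INTER_CUBIC)
a=cv2.imread('pics/w11.png'); c=np.zeros((600,800,3),np.uint8)
cv2.imwrite('pics/c11.png',np.hstack([cv2.resize(a,(400,300)),cv2.resize(im,(400,262+38))]))
E
```

```text
time_s: 24.95
eef_pos: [617.4, -78.9, 87.6]
orientation: [-0.002, 0.704, 0.71, -0.001]
force: [0.7, 0.4, 1.0]
finger_gap: 0.263
finger_force: 0.0
time_s: 26.32
eef_pos: [571.5, 245.8, 229.2]
orientation: [0.0, 0.766, 0.643, 0.0]
force: [0.3, -0.5, -0.2]
finger_gap: 0.996
finger_force: 0.0
[571.5251836  245.8314068  229.23368879] [4.52088149e-04 7.65672091e-01 6.43230867e-01 3.11439095e-04]
```

View pics/c11.png

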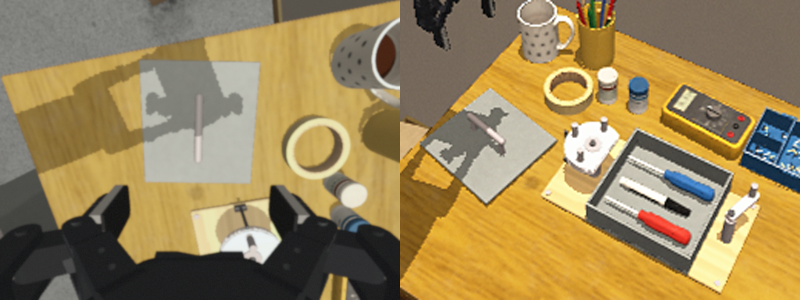

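All three lie side by side in the tray. In the left half the lid corners are (140,61), (260,62), (251,184), (146,183), with the handle from (199,96) to (197,162).

```bash
python3 - <<'E'
from h import *
w='w11.png';k=1.28
P=[ray(w,u*k,v*k,12) for u,v in[(140,61),(260,62),(251,184),(146,183)]]
print(P,np.mean(P,0)); h=[ray(w,u*k,v*k,42) for u,v in[(199.5,96),(197.5,162)]]; print(h,np.mean(h,0))
a=lambda p,q:np.degrees(np.arctan2(q[1]-p[1],q[0]-p[0]))
print(a(P[3],P[0])-90,a(P[2],P[1])-90,a(P[0],P[1]),a(P[3],P[2]),a(h[1],h[0])-90)
# scene-based handle at z 42
C=lambda u,v:(90+u/3,140+v/3); s='scene0.png'
hs=[ray(s,*C(196,46),42),ray(s,*C(262,95),42)]; print(hs,np.mean(hs,0),a(hs[1],hs[0])-90)
# bar mask subpixel
im=cv2.imread('pics/w11.png').astype(int); print(im[165,225:285].sum(1)//3)
E
```

```text
[array([503.5, 361.8,  12. ]), array([676.3, 330.2,  12. ]), array([641.2, 140.4,  12. ]), array([467.6, 172.7,  12. ])] [572.15  251.275  12.   ]
[array([580.8, 298.8,  42. ]), array([561.2, 204. ,  42. ])] [571.  251.4  42. ]
-10.749486233383408 -10.47742359600484 -10.363192456248663 -10.539925594428796 -11.681374787390965
[array([580.7, 296. ,  42. ]), array([561. , 200.9,  42. ])] [570.85 248.45  42.  ] -11.703314116459069
[125 125 126 126 127 134 145 154 163 167 162 155 153 153 153 153 157 165
 169 168 161 154 146 133 125 127 138 144 151 153 151 146 140 136 146 167
 179 182 183 183 184 184 183 183 184 183 184 184 182 183 183 183 183 184
 183 184 184 185 184 184]
```

```bash
python3 -m inch '0 0 -0.6 0 0.004 -0.06 100; 0 0 -0.6 0 0.004 -0.12 100; 0 0 -0.6 0 0.004 -0.17 80; 0 0 -0.6 0 0.004 -0.195 60; 0 0 -0.6 0 0.004 -0.2053 60; 0 0 -0.6 0 0.004 -0.2053 60; 0 0 -0.6 0 0.004 -0.2053 20; 0 0 -0.6 0 0.004 -0.2053 10; 0 0 -0.6 0 0.004 -0.2053 5; 0 0 -0.6 0 0.004 -0.2053 5; 0 0 -0.6 0 0.004 -0.2053 5; 0 0 -0.6 0 0.004 -0.2053 5' 110
```

```text
time_s: 27.92
eef_pos: [572.3, 250.7, 24.7]
orientation: [0.001, 0.769, 0.639, 0.001]
force: [-2.6, -1.1, 7.3]
finger_gap: 0.099
finger_force: 107.5
```

```bash
python3 -m inch '0 0 0 0 0 0.02 5; 0 0 0 0 0 0.06 5; 0 0 0 0 0 0.1 5; 0 0 0 0 0 0.14 5; 0 0 2 0.005 -0.03 0.15 5; 0 0 4 0.01 -0.07 0.15 5; 0 0 6 0.015 -0.11 0.15 5; 0 0 8 0.02 -0.15 0.15 5; 0 0 10 0.03 -0.19 0.15 5; 0 0 11 0.035 -0.23 0.15 5; 0 0 11.2 0.04 -0.27 0.15 5; 0 0 11.2 0.0477 -0.3 0.15 5' 110
python3 -m inch '0 0 0 0 -0.02 0 5; 0 0 0 0 -0.035 0 5; 0 0 0 0 -0.0398 0 5;0 0 0 0 -0.0398 0 5'
python3 - <<'E'
from h import *
s=bot.sense();print(s['eef_pos'],s['orientation'],s['finger_gap'])
a=snap('wrist','w12.png');im=snap('scene','s12.png');snap('side','d12.png')
im=cv2.resize(im[100:260,150:370],(400,300),interpolation=cv2.INTER_CUBIC)
cv2.imwrite('pics/c12.png',np.hstack([cv2.resize(a,(400,300)),im]))
E
```

```text
time_s: 29.42
eef_pos: [618.7, -51.1, 173.7]
orientation: [0.0, 0.703, 0.711, -0.0]
force: [1.0, -0.3, -2.8]
finger_gap: 0.099
finger_force: 107.9
time_s: 29.92
eef_pos: [618.8, -88.8, 173.0]
orientation: [-0.0, 0.703, 0.711, 0.0]
force: [-0.9, 0.3, -2.7]
finger_gap: 0.099
finger_force: 107.8
[618.83475114 -88.79549808 173.01777985] [-2.37258213e-04  7.02931867e-01  7.11257145e-01  9.07162708e-05] 0.09899214414533039
```

View pics/c12.png

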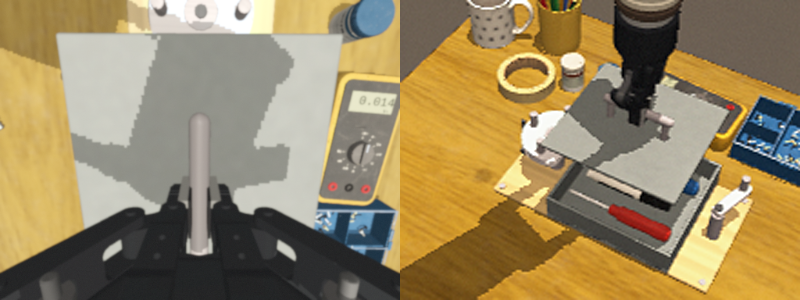

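Lid held level above the tray; its far corners are at (56,35) and (314,33) in the left half. Measuring its in-grip offset.

```bash
python3 - <<'E'
from h import *
k=1.28
im=cv2.imread('pics/w12.png')
cv2.imwrite('pics/tmp.png',im)
for z in (162,): 
    a,b=ray('w12.png',56*k,34.5*k,z),ray('w12.png',314.5*k,33*k,z); print(a,b,np.degrees(np.arctan2(*(b-a)[[1,0]])),(a+b)/2-[0,96.5,0])
    print(ray('w12.png',200*k,118*k,173+19+6))
E
```

```text
[529.6   7.3 162. ] [687.2  10.  162. ] 0.9814941143787348 [608.4  -87.85 162.  ]
[618.  -37.9 198. ]
```

```bash
python3 - <<'E'
from h import *
im=cv2.imread('pics/w12.png').astype(int)
hsv=cv2.cvtColor(im.astype(np.uint8),cv2.COLOR_BGR2HSV)
for r in (46,50,60,80,100,120,140,160,180,200,220,240):
    S=(hsv[r,:,1]<40)&(hsv[r,:,2]>60); 
    idx=np.nonzero(S)[0]; runs=np.split(idx,np.nonzero(np.diff(idx)>2)[0]+1); print(r,[(int(x[0]),int(x[-1])) for x in runs if len(x)>12])
S=lambda u,v:(150+(u-400)*.55,100+v*.533)
for p in [(612,65),(722,127),(682,200),(548,140)]:
    print(ray('s12.png',*S(*p),162))
T=np.array([618.8,-88.8]);
for x,y in[(-89,96.5),(89,96.5),(89,-96.5),(-89,-96.5)]: print(proj('w12.png',[T[0]+x-y*.0105,T[1]+y+x*.0105,162]),proj('s12.png',[T[0]+x,T[1]+y,162]))
E
```

```text
46 [(72, 449)]
50 [(73, 456)]
60 [(74, 435)]
80 [(77, 432)]
100 [(80, 430)]
120 [(84, 427), (441, 499)]
140 [(86, 424), (436, 509)]
160 [(89, 420), (431, 502)]
180 [(93, 417), (426, 496)]
200 [(96, 414), (422, 490)]
220 [(98, 411), (417, 484)]
240 [(101, 218), (230, 280), (291, 409), (433, 460)]
[703.4  -3.8 162. ]
[ 673.1 -187.   162. ]
[ 539.5 -191.3  162. ]
[538.6   1.1 162. ]
[70.  45.3] [227. 176.]
[443.1  45.9] [263.6 132.2]
[393.2 372. ] [332.  158.5]
[118.2 371.5] [300.8 208.5]
```

The edges are symmetric and match the prediction, so the lid is level and about 1 mm off. Lowering.

```bash
python3 -m inch '0 0 0 0.001 0 -0.03 5; 0 0 0 0.001 0 -0.06 5; 0 0 0 0.001 0 -0.08 5; 0 0 0 0.001 0 -0.09 5; 0 0 0 0.001 0 -0.095 5; 0 0 0 0.001 0 -0.098 5; 0 0 0 0.001 0 -0.101 5; 0 0 0 0.001 0 -0.104 5; 0 0 0 0.001 0 -0.106 5; 0 0 0 0.001 0 -0.107 5; 0 0 0 0.001 0 -0.107 5'
```

```text
time_s: 31.45
eef_pos: [620.4, -89.5, 68.7]
orientation: [0.0, 0.703, 0.711, -0.0]
force: [-7.7, 3.1, 11.7]
finger_gap: 0.1
finger_force: 110.0
```

Seated height matches (68.7 − 24.7 = 44.0 mm). Release and rise.

```bash
python3 -m inch '0 0 0 0 0 0 20; 0 0 0 0 0 0 50; 0 0 0 0 0 0 70; 0 0 0 0 0 0 80; 0 0 0 0 0 0.02 80; 0 0 0 0 0 0.06 80; 0 0 0 0 0 0.11 80;0 0 0 0 0 0.16 80;0 0 0 0 0 0.2 80;0 0 0 0 -0.03 0.24 80; 0 0 0 0 -0.05 0.25 80; 0 0 0 0 -0.05 0.25 80'
python3 - <<'E'
from h import *
s=bot.sense();print(s['eef_pos'],s['orientation'],s['force'])
a=snap('wrist','w13.png');im=snap('scene','s13.png')
im=cv2.resize(im[110:290,180:420],(400,300),interpolation=cv2.INTER_CUBIC)
cv2.imwrite('pics/c13.png',np.hstack([cv2.resize(a,(400,300)),im]))
E
```

```text
time_s: 32.95
eef_pos: [620.0, -140.6, 316.5]
orientation: [0.0, 0.704, 0.71, 0.0]
force: [0.1, 0.4, -1.3]
finger_gap: 0.8
finger_force: 0.0
[ 619.96478968 -140.62388963  316.49885308] [4.74927347e-04 7.03796633e-01 7.10401312e-01 2.21016347e-04] [ 0.11741585  0.36198988 -1.25252164]
```

View pics/c13.png

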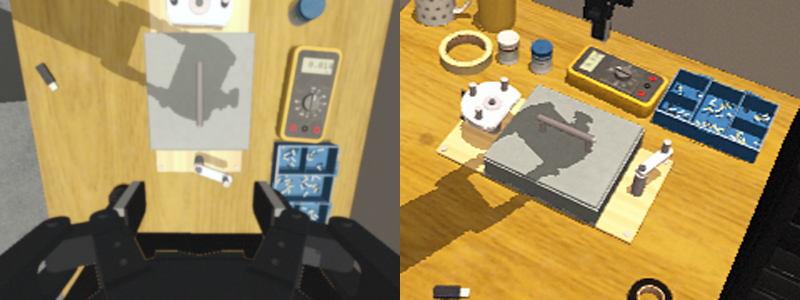

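Lid is flush on the tray all round, and the disc flat clears it. Next I move the shut gripper to the clockwise side of the stud opposite the flat, for the half turn counter-clockwise.

```bash
python3 -m inch '0 0 -10 0.005 0.04 -0.02 0; 0 0 -20 0.01 0.08 -0.05 0; 0 0 -30 0.015 0.12 -0.08 0; 0 0 -40 0.02 0.16 -0.1 0; 0 0 -50 0.0245 0.2 -0.12 0; 0 0 -60 0.0245 0.2223 -0.14 0; 0 0 -70 0.0245 0.2223 -0.16 0; 0 0 -80 0.0245 0.2223 -0.18 0; 0 0 -90 0.0245 0.2223 -0.19 0; 0 0 -91.7 0.0245 0.2223 -0.21 0;0 0 -91.7 0.0245 0.2223 -0.235 0;0 0 -91.7 0.0245 0.2223 -0.235 0'
python3 - <<'E'
from h import *
w='w13.png';k=1.28
print('lid',[ray(w,u*k,v*k,56) for u,v in[(146,34),(248,32),(248,149),(147,149)]])
print('btn piv',ray(w,199*k,161*k,70),'stud',ray(w,225*k,180*k,94))
A=np.array([617.7,46.5]);p0=np.array([644.5,83.])
for f in [88.8,98,107,116,125,134,143,152,161,170,179,188,197,206,215,224,233,242,251,260,266,268]:
    a=np.radians(f);r=np.array([np.cos(a),np.sin(a)]);t=np.array([-r[1],r[0]])
    print(f,round(f-88.8,1),np.round((A+37*r-18*t-p0)/1000,4))
E
```

```text
time_s: 34.55
eef_pos: [641.4, 83.6, 77.0]
orientation: [-0.0, 1.0, -0.008, -0.004]
force: [-0.4, 0.2, 0.3]
finger_gap: 0.001
finger_force: 0.0
lid [array([533.5,   6. ,  56. ]), array([695.8,  10.4,  56. ]), array([ 708.3, -182.1,   56. ]), array([ 525.7, -183.8,   56. ])]
btn piv [ 619.9 -201.2   70. ] stud [ 664.3 -226.9   94. ]
88.8 0.0 [-0.008   0.0001]
98 9.2 [-0.0141  0.0026]
107 18.2 [-0.0204  0.0041]
116 27.2 [-0.0268  0.0046]
125 36.2 [-0.0333  0.0041]
134 45.2 [-0.0396  0.0026]
143 54.2 [-0.0455  0.0001]
152 63.2 [-0.051  -0.0032]
161 72.2 [-0.0559 -0.0074]
170 81.2 [-0.0601 -0.0123]
179 90.2 [-0.0635 -0.0179]
188 99.2 [-0.0659 -0.0238]
197 108.2 [-0.0674 -0.0301]
206 117.2 [-0.0679 -0.0365]
215 126.2 [-0.0674 -0.043 ]
224 135.2 [-0.0659 -0.0493]
233 144.2 [-0.0634 -0.0552]
242 153.2 [-0.0601 -0.0607]
251 162.2 [-0.0559 -0.0656]
260 171.2 [-0.051  -0.0698]
266 177.2 [-0.0473 -0.0722]
268 179.2 [-0.0461 -0.0728]
```

```bash
python3 -m inch '0 0 0 -0.008 0.0001 0.002 0; 0 0 9.2 -0.0141 0.0026 0.002 0; 0 0 18.2 -0.0204 0.0041 0.002 0; 0 0 27.2 -0.0268 0.0046 0.002 0; 0 0 36.2 -0.0333 0.0041 0.002 0; 0 0 45.2 -0.0396 0.0026 0.002 0; 0 0 54.2 -0.0455 0.0001 0.002 0; 0 0 63.2 -0.051 -0.0032 0.002 0; 0 0 72.2 -0.0559 -0.0074 0.002 0; 0 0 81.2 -0.0601 -0.0123 0.002 0; 0 0 90.2 -0.0635 -0.0179 0.002 0; 0 0 99.2 -0.0659 -0.0238 0.002 0'
python3 - <<'E'
from h import *
A=np.array([617.7,46.5]);p0=np.array([644.5-65.9,83.-23.8])
for f in [197,206,215,224,233,242,251,260,264,267]:
    a=np.radians(f);r=np.array([np.cos(a),np.sin(a)]);t=np.array([-r[1],r[0]])
    print(f,round(f-188,1),np.round((A+37*r-18*t-p0)/1000,4))
E
```

```text
time_s: 36.05
eef_pos: [578.4, 59.9, 84.6]
orientation: [0.0, 0.653, 0.758, 0.001]
force: [-2.1, 1.5, 1.6]
finger_gap: 0.0
finger_force: 1.3
197 9 [-0.0015 -0.0063]
206 18 [-0.002  -0.0127]
215 27 [-0.0015 -0.0192]
224 36 [-0.     -0.0255]
233 45 [ 0.0025 -0.0314]
242 54 [ 0.0058 -0.0369]
251 63 [ 0.01   -0.0418]
260 72 [ 0.0149 -0.046 ]
264 76 [ 0.0173 -0.0476]
267 79 [ 0.0192 -0.0487]
```

```bash
python3 -m inch '0 0 9 -0.0015 -0.0063 -0.001 0; 0 0 18 -0.002 -0.0127 -0.002 0; 0 0 27 -0.0015 -0.0192 -0.003 0; 0 0 36 0 -0.0255 -0.003 0; 0 0 45 0.0025 -0.0314 -0.003 0; 0 0 54 0.0058 -0.0369 -0.003 0; 0 0 63 0.01 -0.0418 -0.003 0; 0 0 72 0.0149 -0.046 -0.003 0; 0 0 76 0.0173 -0.0476 -0.003 0; 0 0 79 0.0192 -0.0487 -0.003 0; 0 0 79 0.0192 -0.0487 -0.003 0;0 0 79 0.0192 -0.0487 -0.003 0'
python3 -m inch '0 0 0 -0.008 0 0 0; 0 0 0 -0.008 0 0.04 0; 0 0 -10 -0.008 -0.02 0.08 0; 0 0 -20 0 -0.03 0.12 0; 0 0 -30 0.01 -0.03 0.15 0; 0 0 -40 0.01 -0.03 0.15 0;0 0 -50 0.01 -0.03 0.15 0;0 0 -60 0.01 -0.03 0.15 0;0 0 -70 0.01 -0.03 0.15 0;0 0 -80 0.01 -0.03 0.15 0;0 0 -87 0.01 -0.03 0.15 0;0 0 -87 0.01 -0.03 0.15 0'
python3 - <<'E'
from h import *
a=snap('wrist','w14.png');snap('scene','s14.png')
g=cv2.cvtColor(a,cv2.COLOR_BGR2HSV)
for X in ((617.7,46.5,72),(617,101,74),(618,9.5,96),(580.7,46.5,96),(654.7,46.5,96)): print(proj('w14.png',X))
m=((g[...,1]<45)&(g[...,2]>110)).astype(np.uint8)
# flat edge: far disc boundary (image top) per column vs station yaw
cx,cy=proj('w14.png',(617.7,46.5,72)); 
for u in range(int(cx)-45,int(cx)+46,5):
    col=np.nonzero(m[:int(cy),u])[0]; print(u,col.min() if len(col) else None, end=' | ')
E
```

```text
time_s: 37.55
eef_pos: [597.9, 10.5, 80.8]
orientation: [0.0, 0.025, 1.0, -0.0]
force: [-1.2, -0.2, 1.1]
finger_gap: -0.002
finger_force: 0.8
time_s: 39.05
eef_pos: [607.5, -19.3, 230.0]
orientation: [0.0, 0.706, 0.709, 0.0]
force: [0.3, 0.1, -0.0]
finger_gap: 0.002
finger_force: 0.0
[266.2 111.7]
[266.3  51. ]
[266.9 152.7]
[226.3 111.6]
[308. 112.]
221 87 | 226 80 | 231 79 | 236 79 | 241 80 | 246 81 | 251 81 | 256 82 | 261 82 | 266 83 | 271 84 | 276 84 | 281 85 | 286 85 | 291 86 | 296 87 | 301 87 | 306 87 | 311 87 |
```

```bash
cat >> h.py <<'E'
def flat(fn):
    g=cv2.cvtColor(cv2.imread('pics/'+fn),cv2.COLOR_BGR2HSV); m=((g[...,1]<45)&(g[...,2]>110))
    W=[]
    a,b=proj(fn,(585,75,72))[0],proj(fn,(650,75,72))[0]
    for u in range(int(a),int(b)):
        c=int(proj(fn,(617.7,46.5,72))[1]); col=np.nonzero(m[:c,u])[0]
        lo=proj(fn,(617.7,85,72))[1]; col=col[col>lo]
        if len(col): W.append(ray(fn,u,col.min(),72)[:2])
    W=np.array(W)
    for _ in range(4):
        p=np.polyfit(W[:,0],W[:,1],1); e=abs(W[:,1]-np.polyval(p,W[:,0])); W=W[e<max(1.0,2*np.median(e))]
    print(fn,'flat yaw',np.degrees(np.arctan(p[0])),'y at axis',np.polyval(p,617.7),len(W))
E
python3 - <<'E'
from h import *
flat('w14.png')
im=cv2.imread('pics/w14.png')
g=cv2.cvtColor(im,cv2.COLOR_BGR2GRAY)
x,y=266,112
cv2.imwrite('pics/c14.png',np.hstack([cv2.resize(im[40:190,170:370],(400,300),interpolation=cv2.INTER_CUBIC),cv2.resize(cv2.imread('pics/s14.png')[150:240,200:320],(400,300),interpolation=cv2.INTER_CUBIC)]))
E
```

```text
w14.png flat yaw -6.162294985792472 y at axis 73.09934238508401 68
```

```bash
python3 -m inch '0 0 10 -0.0178 0.029 0 0; 0 0 20 -0.0178 0.029 -0.02 0; 0 0 30 -0.0178 0.029 -0.04 0; 0 0 40 -0.0178 0.029 -0.06 0; 0 0 50 -0.0178 0.029 -0.08 0; 0 0 60 -0.0178 0.029 -0.1 0; 0 0 70 -0.0178 0.029 -0.11 0; 0 0 80 -0.0178 0.029 -0.12 0; 0 0 90 -0.0178 0.029 -0.13 0; 0 0 90 -0.0178 0.029 -0.15 0; 0 0 90 -0.0178 0.029 -0.15 0; 0 0 90 -0.0178 0.029 -0.15 0'
python3 -m inch '0 0 0 0.004 0 0 0; 0 0 0 0.007 0 0 0; 0 0 0 0.009 0 0 0; 0 0 0 0.0105 0 0 0; 0 0 0 0.012 0 0 0;0 0 0 0.012 0 0 0;0 0 0 0.012 0 0 0'
python3 -m inch '0 0 0 -0.008 0 0 0; 0 0 0 -0.008 0 0.04 0; 0 0 -10 -0.008 -0.02 0.08 0; 0 0 -20 0 -0.03 0.12 0; 0 0 -30 0.01 -0.03 0.15 0; 0 0 -40 0.01 -0.03 0.15 0;0 0 -50 0.01 -0.03 0.15 0;0 0 -60 0.01 -0.03 0.15 0;0 0 -70 0.01 -0.03 0.15 0;0 0 -80 0.01 -0.03 0.15 0;0 0 -90 0.01 -0.03 0.15 0;0 0 -90 0.01 -0.03 0.15 0'
python3 - <<'E'
from h import *
snap('wrist','w15.png');snap('scene','s15.png');flat('w15.png')
s=bot.sense();print(s['eef_pos'],s['orientation'])
# button: bright metal in scene
w='w13.png'
E
```

```text
time_s: 40.65
eef_pos: [590.1, 9.5, 80.1]
orientation: [0.0, -0.001, 1.0, -0.0]
force: [0.5, 0.1, 0.4]
finger_gap: -0.0
finger_force: 0.0
time_s: 41.52
eef_pos: [602.0, 9.5, 79.9]
orientation: [0.0, -0.001, 1.0, 0.0]
force: [-0.8, -0.9, 0.0]
finger_gap: 0.0
finger_force: 0.4
time_s: 43.02
eef_pos: [611.7, -20.3, 230.0]
orientation: [-0.0, 0.705, 0.709, 0.0]
force: [-0.4, -0.2, -0.6]
finger_gap: 0.004
finger_force: 0.0
w15.png flat yaw 0.2731085474030852 y at axis 72.98899530405798 68
[611.79350808 -20.37648357 229.96767283] [-2.85103776e-05  7.05002906e-01  7.09204411e-01  7.05179776e-05]
```

Disc is at pi within about 0.4°. Now the turnbutton: get to the clockwise side of its stud, check, then push.

```bash
python3 -m inch '0 0 -5 0.01 -0.05 0 0; 0 0 -10 0.02 -0.1 0 0; 0 0 -15 0.03 -0.15 0 0; 0 0 -20 0.0381 -0.2 0 0; 0 0 -22.6 0.0381 -0.239 -0.02 0; 0 0 -22.6 0.0381 -0.239 -0.05 0;0 0 -22.6 0.0381 -0.239 -0.05 0;0 0 -22.6 0.0381 -0.239 -0.05 0'
python3 - <<'E'
from h import *
s=bot.sense();print(s['eef_pos'])
a=snap('wrist','w16.png');im=snap('scene','s16.png')
for f in ('s15.png',): 
    for n,X in dict(piv=(620.3,-216.8,70),stud=(666.5,-236,94)).items(): print(n,proj(f,X),proj('w16.png',X))
x=cv2.resize(cv2.imread('pics/s15.png')[180:260,290:370],(300,300),interpolation=cv2.INTER_CUBIC)
cv2.imwrite('pics/c16.png',np.hstack([cv2.resize(a,(400,300)),x]))
P=np.array([620.3,-216.8]);p0=np.array([650.1,-259.5])
for f in [-22.6,-13,-3,7,17,27,37,47,57,67,77,85,90]:
    q=np.radians(f);r=np.array([np.cos(q),np.sin(q)]);t=np.array([-r[1],r[0]])
    print(f,round(f+22.6,1),np.round((P+44*r-16.2*t-p0)/1000,4))
E
```

```text
time_s: 44.12
eef_pos: [650.6, -259.2, 181.3]
orientation: [0.001, 0.831, 0.557, 0.0]
force: [0.4, -0.0, -0.1]
finger_gap: 0.007
finger_force: 0.0
[ 650.60815459 -259.19663801  181.27170074]
piv [324.5 210.7] [204.5 157. ]
stud [340.3 195.1] [263.1 161.8]
-22.6 0.0 [0.0046 0.0108]
-13 9.6 [0.0094 0.017 ]
-3 19.6 [0.0133 0.0242]
7 29.6 [0.0158 0.032 ]
17 39.6 [0.017  0.0401]
27 49.6 [0.0168 0.0482]
37 59.6 [0.0151 0.0562]
47 69.6 [0.0121 0.0638]
57 79.6 [0.0078 0.0708]
67 89.6 [0.0023 0.0769]
77 99.6 [-0.0041  0.0819]
85 107.6 [-0.0098  0.0851]
90 112.6 [-0.0136  0.0867]
```

View pics/c16.png

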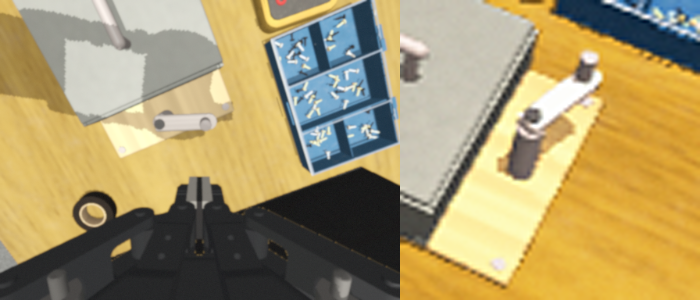

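Pivot (162,121) and stud (208,124) are within about 2 px of the prediction, and the shut fingers line up just in front of the stud. Descending and pushing.

```bash
python3 -m inch '0 0 0 0 0 -0.04 0; 0 0 0 0 0 -0.08 0; 0 0 0 0 0 -0.1 0; 0 0 0 0 0 -0.1 0; 0 0 0 0 0 -0.1 0'
python3 -m inch '0 0 0 0.0046 0.0108 0 0; 0 0 9.6 0.0094 0.017 0 0; 0 0 19.6 0.0133 0.0242 0 0; 0 0 29.6 0.0158 0.032 0 0; 0 0 39.6 0.017 0.0401 0 0; 0 0 49.6 0.0168 0.0482 0 0; 0 0 59.6 0.0151 0.0562 0 0; 0 0 69.6 0.0121 0.0638 0 0; 0 0 79.6 0.0078 0.0708 0 0; 0 0 89.6 0.0023 0.0769 0 0; 0 0 99.6 -0.0041 0.0819 0 0; 0 0 107.6 -0.0098 0.0851 0 0'
python3 -m inch '0 0 3 -0.002 0.001 0 0; 0 0 5 -0.0038 0.0016 0 0; 0 0 5 -0.0038 0.0016 0 0;0 0 5 -0.0038 0.0016 0 0'
```

```text
time_s: 44.85
eef_pos: [651.5, -260.3, 82.5]
orientation: [0.002, 0.831, 0.556, 0.001]
force: [-0.1, -0.7, -0.9]
finger_gap: 0.002
finger_force: 0.0
time_s: 46.35
eef_pos: [641.6, -173.9, 81.7]
orientation: [0.002, 0.039, 0.999, -0.0]
force: [1.6, -0.9, 0.2]
finger_gap: 0.001
finger_force: 0.6
time_s: 46.85
eef_pos: [636.9, -172.8, 80.4]
orientation: [0.0, -0.001, 1.0, -0.0]
force: [1.1, -0.0, 0.8]
finger_gap: -0.002
finger_force: 0.5
```

```bash
python3 -m inch '0 0 0 0.01 0 0 0; 0 0 0 0.01 0 0.05 0; 0 0 -10 0.01 -0.02 0.1 0; 0 0 -20 0 -0.05 0.14 0; 0 0 -30 -0.01 -0.08 0.14 0; 0 0 -40 -0.016 -0.1 0.14 0;0 0 -50 -0.016 -0.1 0.14 0;0 0 -60 -0.016 -0.1 0.14 0;0 0 -70 -0.016 -0.1 0.14 0;0 0 -80 -0.016 -0.1 0.14 0;0 0 -90 -0.016 -0.1 0.14 0;0 0 -90 -0.016 -0.1 0.14 0'
python3 - <<'E'
from h import *
a=snap('wrist','w17.png');im=snap('scene','s17.png')
for fn,img in(('w17.png',a),('s17.png',im)):
    K,R,t=cal(fn); n=60
    # rectify plane z=70: x 590..650, y -240..-150 at 1 px/mm
    src=np.float32([proj(fn,(590,-150,70)),proj(fn,(650,-150,70)),proj(fn,(650,-240,70)),proj(fn,(590,-240,70))])
    M=cv2.getPerspectiveTransform(src,np.float32([[0,0],[60,0],[60,90],[0,90]]))
    r=cv2.warpPerspective(img,M,(60,90)); g=cv2.cvtColor(r,cv2.COLOR_BGR2HSV)
    print(fn,src.tolist())
    for y in range(0,90,3): print(-150-y,' '.join('%3d'%v for v in g[y,::3,2]),'|')
E
```

```text
time_s: 48.35
eef_pos: [620.7, -272.9, 219.7]
orientation: [-0.0, 0.706, 0.709, -0.0]
force: [0.4, -0.5, 0.5]
finger_gap: -0.001
finger_force: 0.0
w17.png [[222.5, 46.29999923706055], [288.79998779296875, 46.599998474121094], [285.6000061035156, 146.39999389648438], [224.6999969482422, 146.10000610351562]]
-150 217 218 217 185 160 157 157 156 156 156 159 159 158 159 158 159 158 159 159 159 |
-153 219 220 218 217 210 166 162 156 158 159 159 158 158 158 159 159 159 159 159 159 |
-156 219 218 218 217 217 214 181 159 192 221 225 208 160 158 159 159 158 159 160 160 |
-159 218 217 217 217 213 177 158 189 220 203 203 213 210 158 158 160 159 158 158 159 |
-162 218 217 216 216 193 158 159 206 195 201 201 198 218 163 159 160 159 158 156 158 |
-165 217 216 216 206 164 158 160 204 190 196 199 199 213 163 159 159 158 158 158 158 |
-168 217 218 213 164 155 158 159 194 171 186 192 173 212 163 160 159 158 158 158 159 |
-171 219 219 200 159 157 158 160 192 207 127 122 181 222 163 159 159 158 158 159 159 |
-174 221 209 163 159 159 160 159 191 228 222 219 229 223 163 159 159 158 158 158 159 |
-177 219 
[... 3889 characters left out ...]
45 |
-216 107  80  70  77  76 111 127 162 174  92  44  51  46 156 238 248 246 245 246 245 |
-219  71  77  80  81  92 119 127 156 180  77  52  49  56 151 253 247 246 245 245 245 |
-222  86  88  87  89  99 127 128 148 178 123  80  72 130 208 247 247 246 246 245 245 |
-225  94  93  92  94  91 120 127 132 135 123 171 199 222 243 246 247 246 245 245 245 |
-228  95  93  92  92  88  95 103 135 142 183 232 240 207 165 208 231 247 246 245 244 |
-231  87  94  86 109 125 138 140 151 175 182 192 172 174 171 184 251 247 246 245 245 |
-234 116 132 138 159 196 194 184 182 180 177 173 175 176 174 163 219 248 246 245 244 |
-237 168 164 168 182 193 191 184 180 180 178 173 176 177 174 178 224 248 246 246 245 |
```

The rectified wrist view shows the turnbutton's edges straight along station y, so it is square across the lid. The robot is clear of everything; handing in.

```bash
python3 - <<'E'
from h import *
flat('w15.png'); print(bot.job_done())
E
```

```text
w15.png flat yaw 0.2731085474030852 y at axis 72.98899530405798 68
the job is handed in; nothing more can be done
None
```

The job is handed in at about 48 s with no verdict shown: both screwdrivers and the marker lie side by side in the tray, the lid is fully down, the disc's flat faces the pointer to about 0.4° (about 2° off square to the tray while the lid went on), the turnbutton is square across the lid to about 1°, and I did not touch the tape rolls or cans.

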